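# Seat the tube in the block heater and start it

## Task

One capped test tube in the block heater stands proud, with bare glass showing between its cap and the metal block. Push it gently straight down with closed fingertips until it is fully home, then press the large start key on the heater's front panel all the way and let it spring back. Never lift the tube, do not touch the other tubes, leave the two small keys unpressed and disturb nothing else on the bench.

Things in the scene. Friction and masses are not known exactly. Their poses are not given: they have to be found in the camera images.
- heater: dry block heater, white box 240 (x) by 220 (y) mm, deck 85 mm high, fixed. Origin under its centre at table level; -x side is the front with the keys. Dark metal block 110 by 160 mm (centre at x = 25 mm), top 95 mm above the table, with six wells (x = 0, 50 mm; y = -50, 0, 50 mm): five hold tubes, one is empty; which is where varies
- loose_tube: the proud tube: glass, 16 mm diameter, aluminium cap 19.6 mm diameter with a 24 mm flange at its foot. Origin on the axis at the flange's underside, cap top 34 mm above it. Starts 18 to 21 mm above the block's top; slides vertically only, against friction of about 3 N, to a hard stop: home is origin level with the block's top (95 mm above the table)
- loose_tube_top (a point): centre of the flat top of the loose tube's cap; 129 mm above the table when the tube is home
- tube_a: seated test tube, same build as loose_tube (same 24 mm flange, cap 34 mm high), fully home in its well; leave alone. Origin on its axis at the underside of its flange
- tube_b: seated test tube, same build as loose_tube (same 24 mm flange, cap 34 mm high), fully home in its well; leave alone. Origin on its axis at the underside of its flange
- tube_c: seated test tube, same build as loose_tube (same 24 mm flange, cap 34 mm high), fully home in its well; leave alone. Origin on its axis at the underside of its flange
- tube_long: seated test tube with a longer cap (46 mm from origin to top), fully home though its top is nearly as high as the proud tube's; leave alone. Origin on its axis at the underside of its flange
- start_key_top (a point): centre of the top of the start key: the largest of three round white push keys in black housings in a row on the front panel (30 mm diameter; the small ones are 18 mm), 60 mm apart. Which of the three places it has varies
- start_key (a joint): travel of the start key: 0 released, 0.006 m fully down; pressed straight down (-z) against a spring, about 5 N at the bottom; springs back
- small_key_1 (a joint): travel of a small key (18 mm diameter), 0 released, 0.006 m down; leave alone
- small_key_1_top (a point): centre of the top of that small key
- small_key_2 (a joint): travel of the other small key (18 mm diameter), 0 released, 0.006 m down; leave alone
- small_key_2_top (a point): centre of the top of the other small key
- vial: loose small amber vial, 22 mm diameter, 42 mm high, standing on the heater's rear deck; leave alone. Origin under its centre
- beaker: loose glass beaker, 72 mm diameter, 90 mm high, on the bench to the right; leave alone. Origin under its centre
- reagent: loose amber bottle, 60 mm diameter, 130 mm high, on the bench to the right; leave alone. Origin under its centre
- rack: white tube rack, 90 by 212 mm, with capped tubes, 142 mm high overall, on the bench to the left; leave alone. Origin under its centre
- marker: marker pen, 130 mm long, lying on the bench at the left; leave alone. Origin under its middle

How it is judged (in metres and radians):
On the way, in this order (a step that is already met when the one before it is completed fails the run):
1. the proud tube is pushed fully home (z of loose_tube in the frame of heater below 0.0975 m), for 0.2 s.
2. with the tube home, the start key is pressed down (z of loose_tube in the frame of heater below 0.0975 m and value of joint start_key above 0.004 m), for 0.1 s.
At the end, for the whole second after the job is handed in: the loose tube is home (flange within 2.5 mm of the block's top), all keys are released (start key within 1.5 mm of the top, small ones within 2 mm), the other tubes stand within 3 mm and the vial, beaker, bottle, rack and marker within 15 mm of where they were (z of loose_tube in the frame of heater below 0.0975 m and value of joint start_key below 0.0015 m and value of joint each of small_key_1, small_key_2 below 0.002 m and distance of each of vial, beaker, reagent, rack, marker from where it was at the start of the episode below 0.015 m and distance of each of tube_a, tube_b, tube_c, tube_long from where it was at the start of the episode below 0.003 m); the robot touches nothing.
It fails at once if the start key is pressed (over 3 mm) before the tube is home (z of loose_tube in the frame of heater above 0.0985 m and value of joint start_key above 0.003 m).
It fails at once if a small key is pressed (over 2 mm) (value of joint any of small_key_1, small_key_2 above 0.002 m).
It fails at once if the loose tube is lifted (flange more than 24 mm above the block) (z of loose_tube in the frame of heater above 0.119 m).
It fails at once if the glass tube is pushed roughly (over 40 N) (contact force between any of the arm, the fingers and loose_tube above 40 N).
It fails at once if another tube is touched (over 1.5 N) or lifted (over 3 mm), or a bystander is displaced by more than 15 mm (contact force between any of the arm, the fingers and tube_a above 1.5 N or contact force between any of the arm, the fingers and tube_b above 1.5 N or contact force between any of the arm, the fingers and tube_c above 1.5 N or contact force between any of the arm, the fingers and tube_long above 1.5 N or distance of any of tube_a, tube_b, tube_c, tube_long from where it was at the start of the episode above 0.003 m or distance of any of vial, beaker, reagent, rack, marker from where it was at the start of the episode above 0.015 m).
It also fails if it takes over 35 s, if anything falls off the work surface, if the arm or the gripper's body presses on something with over 40 N, if the wrist force passes 120 N, or if a joint passes its speed limit or range.

## Robot

A 6-joint arm with a two-finger parallel gripper is mounted at the origin on the work surface. World frame = base frame: x ahead of the robot, y to its left, z up, the work surface at z = 0. Lengths are in mm, angles in rad, forces in N, time in s.
With the tool pointing down it reaches from about 275 to 825 mm from the base axis. Payload 5.2 kg.
Tool frame: the origin (TCP) lies at the very end of the fingers, on their centre line; the grasp point (between the pads) lies 19 mm behind it (robot.grip_point_offset is the distance from the TCP to the grasp point, in mm); z points along the fingers, y is the line along which they close (so a half turn about z gives the same grasp; the last joint's range is limited). The gripper opens to 93 mm and grips with 3 to 60 N. Pads are 15 mm wide; open, the fingers measure 128 mm over their backs; the gripper's body (75 mm by 188 mm) begins 65 mm behind the grasp point.
Start: joints at [-1.532, 0.259, 1.535, -0, 1.348, -0.203], TCP at [131.719, -533.999, 218.653] pointing down, gripper open.
Joint ranges: [-3.14, 3.14], [-0.91, 2.08], [0.19, 2.58], [-1.22, 4.36], [0.22, 2.71], [-3.12, 3.12]. Speed limits (rad/s): [2.57, 2.57, 3.14, 3.14, 3.14, 3.14].

## Interface

Orientations are given as a unit quaternion [x, y, z, w].
In Python, from cell import robot gives the robot as it stands. The module is installed in compiled form; this text tells all that it offers.
- The arm moves only by the tool drive_tool, never from a script. Its argument "steps" is a list that holds one entry, the list of rows, each a list of 6 numbers: the shift along the tool's x, y, z in m, then the turn, a rotation vector about the tool's x, y, z in degrees. A call has 1 to 12 rows; each row shifts and turns the commanded pose from where the row before left it, along the tool's axes as they then stand; what a row does not reach is not made up. A row lasts 1/12 s, in which the tool goes at most 41.7 mm and 7.16 degrees, less where a joint would pass 70% of its speed; a pose out of reach is approached as far as the arm can. A call is refused whole if a number of a shift passes 0.0417 or a number of a turn 7.16, either way. A call with a gripper value outside its range is refused whole. "claw" is the opening, from 0 (shut) to 1 (fully open), set as the call begins (left out, the last holds). The fingers move at their own pace and stop on an object; "grip_force" is the grip in N (left out, the last holds). Time passes only in rows, so rows that do not move let the fingers close. It gives the time, the measured TCP pose, the force, the opening and the grip force at its end, in the units of the state.
- robot.state(): the state, without advancing time (a new reading comes with each control period).
- robot.snapshot(name): name is "scene" or "side" or "wrist"; returns the picture (400x640x3 uint8, red, green, blue); there is no depth.
- robot.camera_model(name): a dict with "intrinsics" (3x3 intrinsics, pixels), "world_from_camera" (4x4, takes a point from camera to world coordinates). Camera axes: x right, y down, z forward; pixel columns grow to the right and rows downward; lengths in mm; the calibration is good to about 2 mm. A picture is of the moment at which its call begins: read the wrist's pose just before it. camera_model takes no time and is no camera call; for the wrist camera it gives the pose at the moment of the call.
- robot.job_done(): hands the job in; it is judged then, once.
Trained networks look in the newest picture that a camera, given by its name, has taken for a name from the list of things; names that differ only in an ending like _2 or _b are one class to them, and where a whole thing is asked for, a point or a joint stands for the part that bears it (a point fixed in the world has none). Each returns a list of dicts, best first, with "p" (0 to 1); they miss things now and then, are a little off and sometimes report something else, mostly with a low value. They report only what shows in the picture. A call takes as long as a camera call.
- robot.look_for(camera, thing): "bbox" ([centre column, centre row, width, height] in pixels, round what is visible of it).
- robot.outline_of(camera, thing): "pixels" (400x640 bool, what is visible of it) and "bbox" ([centre column, centre row, width, height] in pixels, round what is visible of it).
- robot.pinpoint(camera, thing): "at" ([column, row] in pixels: a listed point, or the origin of a listed thing).
The state is a dict: "t": time; "joint_positions": joint angles; "joint_vel": joint speeds; "joint_torque": joint torques, N m; "eef_pos": TCP position; "tool_rot": TCP orientation; "contact_force": force on the tool from outside, world axes, zero at the start; "wrist_torque": the same for the moment, N m; "opening": finger opening in mm; "grasp_force": force on a finger pad.
Only numpy, scipy, OpenCV 4.12 (cv2) and the standard library are available. Lean on these libraries where they do the work, as an engineer would, in place of code of your own. Each camera call takes 0.05 s, during which the arm holds its last target. There are 200 camera calls.

## Working session

There is one attempt and no reset: what is moved stays moved. The work goes in short steps, Python scripts to look and compute and a tool call to move; the robot and the scene stay as the last step left them, time stands still between calls to the robot, and variables do not carry over. Pictures are saved under pics/ and viewed, at most 10 in all, crops included, and the job is handed in when it is done.

Besides the shell and the picture viewer there is one more tool, called by a JSON object that holds its "method" and its "body", one argument or row to a line. drive_tool: Moves the arm, as the interface text tells. Its arguments: {"type":"object","properties":{"steps":{"type":"array"},"claw":{"type":"number"},"grip_force":{"type":"number"}},"required":["steps"]}

```bash
mkdir -p pics
cat > h.py <<'E'
import numpy as np, cv2
from cell import robot
def snap(c,f): 
    im=robot.snapshot(c); cv2.imwrite('pics/'+f,im[:,:,::-1]); return im
def ray(cm,px):
    K=np.array(cm['intrinsics']);T=np.array(cm['world_from_camera'])
    d=T[:3,:3]@np.linalg.solve(K,[px[0],px[1],1]); return T[:3,3],d
def atz(cm,px,z):
    o,d=ray(cm,px); return (o+d*(z-o[2])/d[2]).round(1)
E
python3 - <<'E'
from h import *
s=robot.state();print(s['t'],s['eef_pos'],s['tool_rot'],s['contact_force'])
for c in ['scene','side']:
    snap(c,c+'0.png');cm=robot.camera_model(c);print(c,np.array(cm['world_from_camera'])[:3,3].round())
    for n,z in [('loose_tube_top',148.5),('start_key_top',None),('heater',0),('tube_long',95),('tube_a',95),('small_key_1_top',None)]:
        for r in robot.pinpoint(c,n)[:4]:
            print(n,round(r['p'],2),np.round(r['at'],1),atz(cm,r['at'],z if z is not None else 60))
E
```

```text
0.0 [ 131.69532021 -533.43206423  217.83022739] [ 9.92701000e-01  1.20598110e-01  7.42446257e-05 -9.03021298e-04] [0.33835067 0.0491125  0.31234756]
scene [1240. -724.  778.]
loose_tube_top 0.43 [319.9 202.2] [621.6 -27.1 148.5]
start_key_top 0.48 [299.2 185.6] [435.3  96.6  60. ]
heater 0.73 [308.6 244.9] [581.  -27.6   0. ]
tube_long 0.58 [289.2 222.9] [570.6 -81.1  95. ]
tube_long 0.44 [347.1 230.2] [693.9 -15.1  95. ]
tube_a 0.63 [306.7 227.9] [615.9 -68.9  95. ]
tube_a 0.46 [317.6 204.4] [571.  21.  95.]
tube_a 0.46 [309.3 212.9] [579.8 -19.8  95. ]
small_key_1_top 0.48 [270.4 206.2] [446.8 -26.7  60. ]
side [ 510. -755.  716.]
loose_tube_top 0.68 [344.7 196.2] [632.1 -36.2 148.5]
start_key_top 0.67 [285.5 194.2] [491.5  95.4  60. ]
heater 0.67 [320.2 235.3] [578.3  -9.    0. ]
tube_long 0.67 [321.1 226.4] [573.8 -78.3  95. ]
tube_a 0.74 [320.9 225.7] [573.5 -75.9  95. ]
tube_a 0.62 [318.2 211.1] [571.3 -22.8  95. ]
tube_a 0.54 [316.7 198.4] [571.3  27.3  95. ]
tube_a 0.52 [340.4 222.4] [620.4 -67.6  95. ]
small_key_1_top 0.43 [283.8 222.3] [485.9 -18.7  60. ]
small_key_1_top 0.25 [316.7 198.5] [574.8  70.9  60. ]
```

Run:
```python
import cv2,numpy as np
a=cv2.imread('pics/scene0.png')[140:290,220:420];b=cv2.imread('pics/side0.png')[140:290,220:420]
cv2.imwrite('pics/c0.png',np.vstack([cv2.resize(x,(400,300),interpolation=cv2.INTER_CUBIC) for x in (a,b)]))
```

```text
(no output)
```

View pics/c0.png

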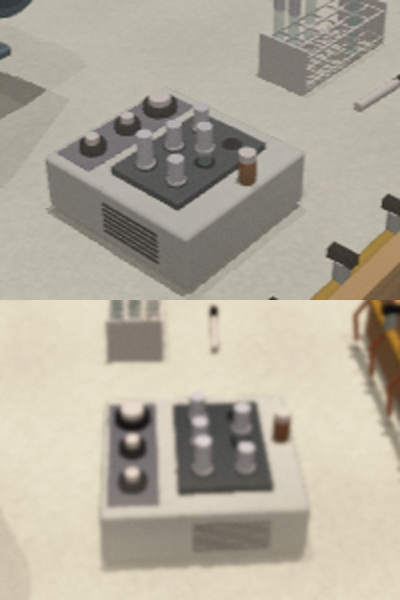

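View pics/side0.png

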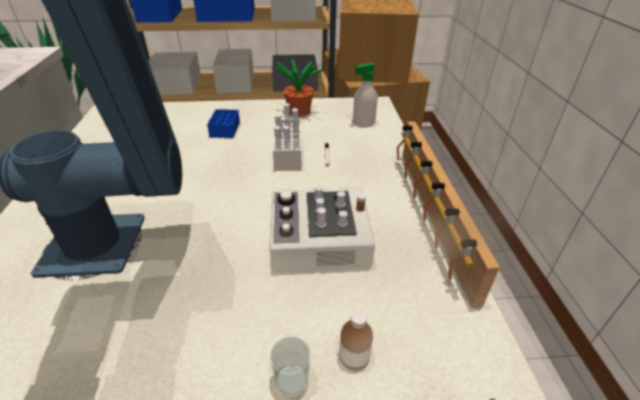

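The start key is the far one (side image, about 286,196). The proud tube is in the middle of the rear row (about 341,196), the far rear well is empty and the long tube is front-near. I'll close the fingers and go above the block.

{"method": "drive_tool", "body": {
  "steps": [
    [[0.03,-0.019,0,0,0,0],[0.03,-0.019,0,0,0,0],[0.03,-0.019,0,0,0,0],[0.03,-0.019,0,0,0,0],[0.03,-0.019,0,0,0,0],[0.03,-0.019,0,0,0,0],[0.03,-0.019,0,0,0,0],[0.03,-0.019,0,0,0,0],[0.03,-0.019,0,0,0,0],[0.03,-0.019,0,0,0,0],[0.03,-0.019,0,0,0,0],[0.03,-0.019,0,0,0,0]]
  ],
  "claw": 0
}}

```text
t: 1.7
eef_pos: [427.7, -225.0, 218.9]
tool_rot: [0.993, 0.121, 0.0, 0.0]
contact_force: [-0.1, -0.1, 0.1]
opening: 17.5
grasp_force: 0.0
```

{"method": "drive_tool", "body": {
  "steps": [
    [[0.03,-0.019,0,0,0,0],[0.03,-0.019,0,0,0,0],[0.03,-0.019,0,0,0,0],[0.03,-0.019,0,0,0,0],[0.02,-0.013,0,0,0,0],[0.01,-0.006,0,0,0,0],[0,0,0,0,0,0]]
  ]
}}

```text
t: 2.28
eef_pos: [550.6, -96.6, 218.4]
tool_rot: [0.993, 0.122, 0.0, -0.0]
contact_force: [-0.9, -0.0, -0.9]
opening: 0.3
grasp_force: 0.0
```

```bash
cat > m.py <<'E'
from h import *
import sys
s=robot.state();print(s['t'],np.round(s['eef_pos'],1),np.round(s['tool_rot'],4),s['opening'],np.round(s['contact_force'],1))
cm=robot.camera_model('wrist');snap('wrist',sys.argv[1])
print(np.array(cm['world_from_camera']).round(2))
for n,z in [('loose_tube_top',148.5),('tube_long',95),('tube_a',95),('start_key_top',100),('small_key_1_top',100),('heater',0)]:
    for r in robot.pinpoint('wrist',n)[:4]: print(n,round(r['p'],2),np.round(r['at'],1),atz(cm,r['at'],z))
E
python3 m.py w1.png
```

```text
2.2833 [550.6 -96.6 218.4] [ 9.925e-01  1.221e-01  1.000e-04 -2.000e-04] 0.3477554991828931 [-0.9 -0.  -0.9]
[[ 2.4000e-01 -9.3000e-01 -2.8000e-01  6.3009e+02]
 [-9.7000e-01 -2.3000e-01 -7.0000e-02 -7.6160e+01]
 [-0.0000e+00  2.9000e-01 -9.6000e-01  3.8418e+02]
 [ 0.0000e+00  0.0000e+00  0.0000e+00  1.0000e+00]]
loose_tube_top 0.89 [242.   89.5] [624.3 -22.8 148.5]
loose_tube_top 0.27 [253.1  89. ] [626.5 -30.3 148.5]
tube_long 0.75 [299.4 159.7] [576.2 -71.7  95. ]
tube_a 0.92 [245.9 145.6] [576.9 -22.5  95. ]
tube_a 0.7 [187.5 131.4] [576.7  29.7  95. ]
tube_a 0.7 [524.  262.2] [ 530.3 -312.    95. ]
tube_a 0.61 [313.2 104.6] [625.7 -72.4  95. ]
start_key_top 0.68 [156.4 218.2] [490.6  45.7 100. ]
small_key_1_top 0.64 [187.7 129.9] [578.9  27.8 100. ]
small_key_1_top 0.49 [285.  249.1] [488.9 -78.1 100. ]
heater 0.67 [262.  136.3] [574.8 -21.3   0. ]
```

View pics/w1.png

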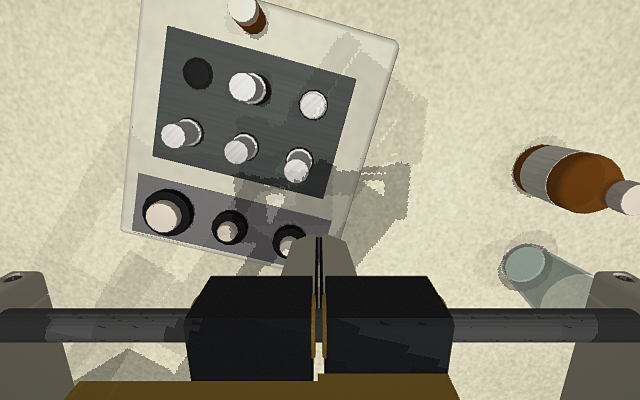

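The wrist view agrees: proud tube at (242,89), long tube at (297,165), start key at (163,216), small keys at (229,230) and (287,243). The wells form a clean 50 mm grid, which puts the tube at about (625,-22.5).

{"method": "drive_tool", "body": {
  "steps": [
    [[0.0227,-0.0134,0,0,0,0],[0.0227,-0.0134,0,0,0,0],[0.0227,-0.0134,0,0,0,0],[0.0226,-0.0134,0,0,0,0],[0,0,0.015,0,0,0],[0,0,0.018,0,0,0],[0,0,0.015,0,0,0],[0,0,0.01,0,0,0],[0,0,0,0,0,0],[0,0,0,0,0,0]]
  ]
}}

```text
t: 3.47
eef_pos: [624.4, -25.1, 160.6]
tool_rot: [0.993, 0.12, -0.0, -0.0]
contact_force: [-0.6, 0.3, -0.2]
opening: 0.3
grasp_force: 0.0
```

```bash
python3 m.py w2.png
python3 - <<'E'
from h import *
snap('side','s2.png');snap('scene','sc2.png')
a=cv2.imread('pics/sc2.png')[140:260,220:420];b=cv2.imread('pics/side2.png' if 0 else 'pics/s2.png')[140:260,220:420]
w=cv2.resize(cv2.imread('pics/w2.png'),(480,300))
v=np.hstack([cv2.resize(x,(400,240),interpolation=cv2.INTER_CUBIC) for x in (a,b)])
cv2.imwrite('pics/c2.png',np.vstack([v,np.pad(w,((0,0),(0,320),(0,0)))]))
E
```

```text
3.4667 [624.4 -25.1 160.6] [ 9.928e-01  1.201e-01 -4.000e-04 -1.000e-04] 0.3060172358818605 [-0.6  0.3 -0.2]
[[ 2.4000e-01 -9.3000e-01 -2.8000e-01  7.0411e+02]
 [-9.7000e-01 -2.3000e-01 -7.0000e-02 -4.8900e+00]
 [-0.0000e+00  2.9000e-01 -9.6000e-01  3.2627e+02]
 [ 0.0000e+00  0.0000e+00  0.0000e+00  1.0000e+00]]
loose_tube_top 0.63 [317.  242.9] [624.2 -23.6 148.5]
tube_long 0.38 [362.  280.4] [576.6 -72.6  95. ]
tube_a 0.8 [237.2 256.1] [573.9  29.4  95. ]
start_key_top 0.33 [598.9 256.8] [ 643.3 -243.6  100. ]
heater 0.82 [304.2 223. ] [576.9 -20.2   0. ]
```

View pics/c2.png

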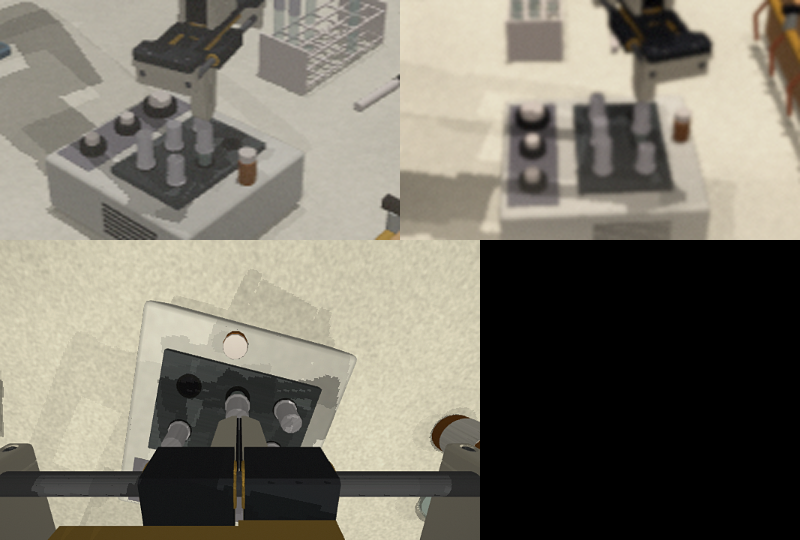

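The fingertips are right above the proud tube, at about (238,400) in the wrist panel. I'll push slowly.

{"method": "drive_tool", "body": {
  "steps": [
    [[0.0015,-0.0017,0.002,0,0,0],[0,0,0.003,0,0,0],[0,0,0.003,0,0,0],[0,0,0.002,0,0,0],[0,0,0.002,0,0,0],[0,0,0.002,0,0,0],[0,0,0.002,0,0,0],[0,0,0.002,0,0,0],[0,0,0.002,0,0,0],[0,0,0.002,0,0,0],[0,0,0.002,0,0,0]]
  ]
}}

```text
t: 4.83
eef_pos: [625.7, -22.4, 136.5]
tool_rot: [0.993, 0.121, -0.0, -0.0]
contact_force: [-2.1, 0.6, 2.5]
opening: 0.3
grasp_force: 1.4
```

Pushing against about 3 N of friction, with 7.5 mm to go.

{"method": "drive_tool", "body": {
  "steps": [
    [[0,0,0.002,0,0,0],[0,0,0.002,0,0,0],[0,0,0.001,0,0,0],[0,0,0.001,0,0,0],[0,0,0,0,0,0],[0,0,0,0,0,0]]
  ]
}}

```text
t: 5.33
eef_pos: [626.2, -22.7, 130.4]
tool_rot: [0.993, 0.121, 0.0, 0.0]
contact_force: [-0.3, 0.7, -0.2]
opening: 0.5
grasp_force: 0.0
```

{"method": "drive_tool", "body": {
  "steps": [
    [[0,0,0.0005,0,0,0],[0,0,0.0005,0,0,0],[0,0,0,0,0,0]]
  ]
}}

```text
t: 5.58
eef_pos: [626.3, -22.7, 129.9]
tool_rot: [0.993, 0.121, 0.0, 0.0]
contact_force: [-0.1, -0.6, 1.5]
opening: 0.6
grasp_force: 0.8
```

{"method": "drive_tool", "body": {
  "steps": [
    [[0,0,0.0005,0,0,0],[0,0,0.0005,0,0,0],[0,0,0,0,0,0]]
  ]
}}

```text
t: 5.83
eef_pos: [626.3, -22.7, 129.3]
tool_rot: [0.993, 0.121, 0.001, 0.0]
contact_force: [-0.2, -0.5, 4.6]
opening: 0.4
grasp_force: 2.3
```

{"method": "drive_tool", "body": {
  "steps": [
    [[0,0,0.0005,0,0,0],[0,0,0.0005,0,0,0],[0,0,0,0,0,0]]
  ]
}}

```text
t: 6.08
eef_pos: [626.3, -22.7, 129.2]
tool_rot: [0.993, 0.121, 0.001, 0.0]
contact_force: [-1.6, 0.2, 9.0]
opening: 0.6
grasp_force: 4.8
```

The tube is home: z 129.2 with 9 N on the stop. I'll retreat and view the keys.

{"method": "drive_tool", "body": {
  "steps": [
    [[0,0,-0.005,0,0,0],[0,0,-0.02,0,0,0],[0,0,-0.03,0,0,0],[0,0,-0.03,0,0,0],[-0.0261,-0.012,0,0,0,0],[-0.0261,-0.012,0,0,0,0],[-0.0261,-0.012,0,0,0,0],[-0.0261,-0.012,0,0,0,0],[-0.0261,-0.012,0,0,0,0],[-0.0261,-0.012,0,0,0,0],[-0.0261,-0.012,0,0,0,0],[-0.0261,-0.012,0,0,0,0]]
  ]
}}

```text
t: 7.08
eef_pos: [398.4, 21.1, 212.3]
tool_rot: [0.993, 0.121, -0.0, -0.0]
contact_force: [-0.0, -0.6, 0.1]
opening: 0.6
grasp_force: 0.0
```

{"method": "drive_tool", "body": {
  "steps": [
    [[0,0,0,0,0,0],[0,0,0,0,0,0]]
  ]
}}

```text
t: 7.25
eef_pos: [399.1, 21.1, 212.8]
tool_rot: [0.993, 0.121, 0.0, 0.0]
contact_force: [0.6, -0.0, 0.4]
opening: 0.2
grasp_force: 0.0
```

```bash
python3 m.py w3.png
```

```text
7.25 [399.1  21.1 212.8] [9.927e-01 1.207e-01 3.000e-04 1.000e-04] 0.2470247408241048 [ 0.6 -0.   0.4]
[[ 2.4000e-01 -9.3000e-01 -2.8000e-01  4.7854e+02]
 [-9.7000e-01 -2.3000e-01 -7.0000e-02  4.1410e+01]
 [-0.0000e+00  2.9000e-01 -9.6000e-01  3.7864e+02]
 [ 0.0000e+00  0.0000e+00  0.0000e+00  1.0000e+00]]
loose_tube_top 0.29 [396.3  98.9] [492.4  -9.8 148.5]
tube_long 0.91 [489.7   9.3] [577.1 -71.9  95. ]
start_key_top 0.65 [324.6  79.5] [495.7  40.6 100. ]
start_key_top 0.38 [398.1  22.4] [549.8  -4.5 100. ]
start_key_top 0.33 [487.    9.3] [574.8 -67.9 100. ]
small_key_1_top 0.78 [464.2 120. ] [492.9 -81.3 100. ]
heater 0.93 [401.   20.8] [577.6 -23.5   0. ]
heater 0.22 [487.6   9. ] [ 609.8 -107.7    0. ]
```

View pics/w3.png

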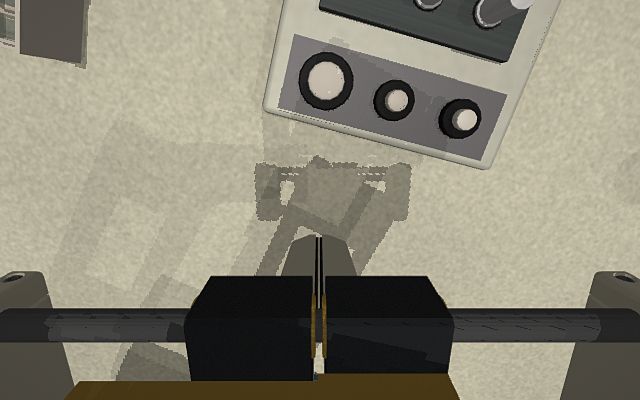

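The start key is the left one at (326,81) in this view, at about (494.5,40). I'll go above it and down to 130 mm.

{"method": "drive_tool", "body": {
  "steps": [
    [[0.0243,0.0012,0,0,0,0],[0.0243,0.0012,0,0,0,0],[0.0243,0.0012,0,0,0,0],[0.0242,0.0012,0,0,0,0],[0,0,0.025,0,0,0],[0,0,0.025,0,0,0],[0,0,0.02,0,0,0],[0,0,0.012,0,0,0],[0,0,0,0,0,0],[0,0,0,0,0,0]]
  ]
}}

```text
t: 8.43
eef_pos: [495.4, 39.3, 130.0]
tool_rot: [0.993, 0.121, -0.001, -0.0]
contact_force: [0.6, -0.6, 1.1]
opening: 0.5
grasp_force: 0.0
```

Run:
```python
from h import *
a=snap('scene','sc4.png')[140:260,220:420,::-1];b=snap('side','s4.png')[140:260,220:420,::-1]
cv2.imwrite('pics/c4.png',np.hstack([cv2.resize(x,(400,240),interpolation=cv2.INTER_CUBIC) for x in (a,b)]))
```

```text
(no output)
```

View pics/c4.png

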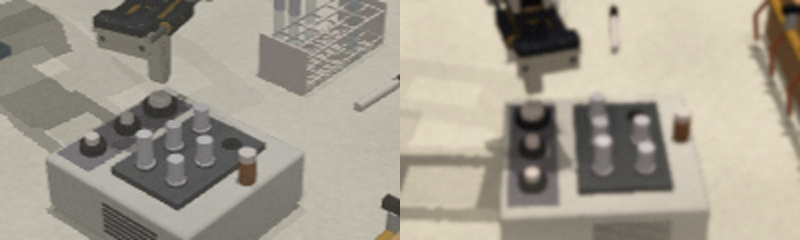

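The proud tube is now down level with its neighbours, with no dark gap left, and the fingers are above the start key (scene crop 160,100). Pressing.

{"method": "drive_tool", "body": {
  "steps": [
    [[0,0,0.003,0,0,0],[0,0,0.003,0,0,0],[0,0,0.003,0,0,0],[0,0,0.003,0,0,0],[0,0,0.003,0,0,0],[0,0,0.002,0,0,0],[0,0,0,0,0,0],[0,0,0,0,0,0]]
  ]
}}

```text
t: 9.2
eef_pos: [495.4, 39.3, 113.5]
tool_rot: [0.993, 0.121, -0.0, -0.0]
contact_force: [0.0, -0.5, -1.0]
opening: 0.2
grasp_force: 0.0
```

{"method": "drive_tool", "body": {
  "steps": [
    [[0,0,0.002,0,0,0],[0,0,0.002,0,0,0],[0,0,0,0,0,0],[0,0,0,0,0,0]]
  ]
}}

```text
t: 9.53
eef_pos: [495.4, 39.3, 109.5]
tool_rot: [0.993, 0.121, -0.0, -0.0]
contact_force: [0.0, -0.2, -0.4]
opening: 0.5
grasp_force: 0.0
```

{"method": "drive_tool", "body": {
  "steps": [
    [[0,0,0.0015,0,0,0],[0,0,0.0015,0,0,0],[0,0,0.0015,0,0,0],[0,0,0,0,0,0],[0,0,0,0,0,0]]
  ]
}}

```text
t: 9.95
eef_pos: [495.7, 39.3, 105.3]
tool_rot: [0.993, 0.121, 0.0, 0.0]
contact_force: [-0.7, 0.5, 2.7]
opening: 0.7
grasp_force: 1.2
```

{"method": "drive_tool", "body": {
  "steps": [
    [[0,0,0.0015,0,0,0],[0,0,0.0015,0,0,0],[0,0,0,0,0,0],[0,0,0,0,0,0]]
  ]
}}

```text
t: 10.28
eef_pos: [495.7, 39.3, 102.3]
tool_rot: [0.993, 0.121, 0.0, 0.0]
contact_force: [0.0, 0.5, 4.5]
opening: 0.9
grasp_force: 2.1
```

{"method": "drive_tool", "body": {
  "steps": [
    [[0,0,0.001,0,0,0],[0,0,0.001,0,0,0],[0,0,0,0,0,0],[0,0,0,0,0,0]]
  ]
}}

```text
t: 10.62
eef_pos: [495.8, 39.3, 101.1]
tool_rot: [0.993, 0.121, 0.0, 0.0]
contact_force: [-3.5, 0.2, 11.3]
opening: 0.7
grasp_force: 5.9
```

{"method": "drive_tool", "body": {
  "steps": [
    [[0,0,0.001,0,0,0],[0,0,0,0,0,0],[0,0,0,0,0,0]]
  ]
}}

```text
t: 10.87
eef_pos: [495.8, 39.3, 101.0]
tool_rot: [0.993, 0.121, 0.001, 0.0]
contact_force: [-5.3, 0.2, 19.5]
opening: 0.6
grasp_force: 9.5
```

The key reached its hard stop at z 101, about 6 mm of travel. Releasing.

{"method": "drive_tool", "body": {
  "steps": [
    [[0,0,-0.005,0,0,0],[0,0,-0.015,0,0,0],[0,0,-0.03,0,0,0],[0,0,-0.03,0,0,0],[0,0,-0.03,0,0,0],[-0.02,0,0,0,0,0],[-0.03,0,0,0,0,0],[-0.03,0,0,0,0,0],[0,0,0,0,0,0],[0,0,0,0,0,0]]
  ]
}}

```text
t: 11.7
eef_pos: [416.7, 20.1, 208.9]
tool_rot: [0.993, 0.12, -0.0, -0.0]
contact_force: [-0.4, -0.2, 1.4]
opening: 0.5
grasp_force: 0.0
```

Run:
```python
from h import *
a=snap('scene','sc5.png')[140:260,220:420,::-1];b=snap('wrist','w5.png')[:,:,::-1]
cv2.imwrite('pics/c5.png',np.hstack([cv2.resize(a,(400,240),interpolation=cv2.INTER_CUBIC),cv2.resize(b,(384,240))]))
```

```text
(no output)
```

View pics/c5.png

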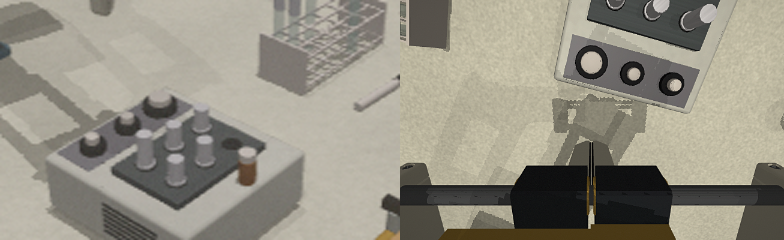

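The tube is seated, all three keys are up and nothing else has moved, so I'm handing in.

```bash
python3 -c "
from cell import robot
print(robot.job_done())"
```

```text
the job is handed in; nothing more can be done
None
```

I pushed the proud tube fully home (stop felt at 129 mm, 9 N), pressed the start key to its stop and let it spring back, then handed the job in at about 12 s; the last pictures show nothing else disturbed, but no verdict was returned.

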